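Join two flanged tube ends with a hinged ring clamp

ROBOT

A 6-joint arm with a two-finger parallel gripper is mounted at the origin on the work surface; the furniture and walls round the work are solid. World frame = base frame: x ahead of the robot, y to its left, z up, the work surface at z = 0. Lengths are in m, angles in rad, forces in N, time in s.
With the tool pointing down it reaches from about 0.275 to 0.725 m from the base axis. Payload 5.6 kg.
Tool frame: the origin (TCP) lies at the very end of the fingers, on their centre line; the grasp point (between the pads) lies 19 mm behind it; z points along the fingers, y is the line along which they close (so a half turn about z gives the same grasp; the last joint's range is limited). The gripper opens to 85 mm and grips with 20 to 120 N. Pads are 22 mm wide; open, the fingers measure 114 mm over their backs; the gripper's body (76 mm by 85 mm) begins 54 mm behind the grasp point. The pads swing forward as they close: fully open they stand 13 mm farther back than shut.
Start: joints at [-0.944, 0.255, 0.108, 0, -1.424, -0.285], TCP at [0.184, -0.518, 0.207] pointing down, gripper open.
Joint ranges: [-2.95, 2.95], [-1.21, 1.97], [-1.09, 1.5], [-2.87, 1.71], [-2.94, -0.07], [-3.05, 3.05]. Speed limits (rad/s): [2.57, 2.57, 3.14, 3.14, 3.14, 3.14].

INTERFACE

Orientations are given as a rotation vector (axis times angle).
In Python, from workcell import manip, imaging, order gives the robot as it stands. Calls block until the motion is done:
- manip.movep(position, orientation): joint-space move of the TCP to a pose.
- manip.move_straight(position, v=0.15, rotation=None, force_limit=None): straight line of the TCP; rotation=None keeps the orientation; v is the mean speed in m/s. With force_limit (N) it stops when the force on the tool has changed by that much, and returns True; else False.
- manip.move_j(angles): joint-space move.
- manip.release() and manip.close_gripper(effort=None): open the fingers fully, or close them until they stop; effort is the grip in N (None keeps the last).
- manip.hold(seconds).
- manip.ik(position, orientation): joint angles nearest the present ones, or None.
- manip.sense(): the state.
- imaging.get_image(name): name is "side" or "top" or "wrist"; returns a dict with "image" (420x560x3 uint8, red, green, blue), "fx", "fy", "cx", "cy" (pixels), "k1" (the pictures are not rectified: a ray, as slopes to the right and down, at radius r is drawn at 1 + k1 r^2 times it, then the intrinsics apply), "cam_to_world" (4x4, takes a point from camera to world coordinates); the wrist camera has in their place "tool_from_camera" (4x4, takes a point from camera to tool coordinates, whose origin is the TCP and whose axes are the flange's). Camera axes: x right, y up, looking along -z (the intrinsics and any distortion apply to the point x, -y, -z); pixel columns grow to the right and rows downward; lengths in m; the calibration is good to about 2 mm. A picture is of the moment at which its call begins: read the wrist's pose just before it. There is no depth.
A pose or a line that the arm cannot do raises manip.MotionError and nothing moves.
- order.sign_off(): hands the job in; it is judged then, once.
The state is a dict: "time_s": time; "joint_positions": joint angles; "joint_velocities": joint speeds; "tau": joint torques, N m; "tool_pos": TCP position; "tool_rot": TCP orientation; "wrist_force": force on the tool from outside, world axes, zero at the start; "torque": the same for the moment, N m; "grip_width": finger opening in m; "finger_force": force on a finger pad.
Only numpy, scipy, OpenCV 4.12 (cv2) and the standard library are available. Lean on these libraries where they do the work, as an engineer would, in place of code of your own. Each camera call takes 0.05 s, during which the arm holds its last target. There are 200 camera calls.

TASK

Join the loose steel tube piece to the fixed tube of the vacuum demonstration stand. Lift the piece off its wooden rest, lay it (do not drop it) on the two rods of the stand clear of the clamp and let go of it; then take it again by its rear flange, or push it from behind, and slide it along the rods until its flange meets the flange of the fixed tube. Swing the open half of the clamp ring over the two flanges until it is fully shut, then turn the latch arm by its peg until it lies fully across the ear of the ring, and leave the other things on the table where they are.

Things in the scene. Friction and masses are not known exactly. Their poses are not given: they have to be found in the camera images.
- spool_center (a point): Centre of the loose tube piece: bare steel, 100 mm long, 0.3 kg, body 44 mm in diameter between two flanges, each 60 mm in diameter and 8 mm thick. x axis along the tube; both ends are alike. It lies level on the two dowels (tops 18 mm up) of a wooden rest board 112 x 76 mm, its axis 42 mm above the table. Grasp it across the body from above.
- mouth (a point): On the fixed stand: centre of the face of the fixed tube's flange (60 mm in diameter), on the tube axis, 70 mm above the table. z is up, y along the tube axis into the fixed tube, x level and square to it, away from the robot, towards the clamp's hinge. The base plate spans x = -65 to 65, y = -190 to 80 mm. When the loose piece is home its centre is at x = 0, y = -50, z = 0 mm.
- rods (a point): Place to lay the loose piece: its centre goes here (within 15 mm along y). On the tube axis, at y = -115 mm from mouth, axes as there. Two level steel rods 12 mm thick run along y at x = -22 and 22, tops 22 mm below this point, to 67 mm either way and on to the fixed tube; the flanges rest on them and centre by themselves. Beside them is room for fingers. Sliding takes a few newtons.
- cheeks (a point): On the tube axis, at y = -37 mm from mouth, axes as there: middle of two upright cheek plates, 50 mm long along y, at x = 33.5 to 39 and -33.5 to -39 mm, tops 12 mm above this point. The flange passes between them; they leave no room for fingers beside the piece, so it is slid in from its rear end until the fixed flange stops it.
- jaw (a joint): Angle of the swinging upper half of the clamp ring, rad: 0 shut over the flanges (a stop), up to 1.75 open, standing up at the hinge. The hinge is stiff: the ring stays where it is left and takes about 2 N at its bar. Lips on both sides of it go behind the flanges (11.5 mm from the flange plane on the piece's side), so the piece must be home.
- jaw_hinge (a point): Hinge of the half ring: a level axis along the tube axis, at x = 43, y = 0, z = 0 mm in the frame of mouth.
- jaw_bar (a point): Centre of the steel cross bar (10 mm thick, 40 mm long, level, along the tube axis) at the free end of the half ring's ear (24 mm wide, 10 mm thick), 121 mm from the hinge. Shut, it lies at x = -78, y = 0, z = 5 mm in the frame of mouth, on the robot's side; open, it stands above the hinge. Push it over from the hinge's side, then down.
- latch (a joint): Angle of the latch arm, rad: 0 (a stop) across the ear of the shut ring, above it; 1.57 fully open, pointing square away from the tube towards the robot's side. It turns in the level plane, counterclockwise from above as it opens, stays where it is left and takes about 1.5 N at the peg. It passes over the ear only when the ring is shut.
- latch_pivot (a point): Upright axis of the latch arm, at x = -52, y = -45, z = 17 mm in the frame of mouth. The arm is a steel bar 14 mm wide and 6 mm thick.
- latch_peg (a point): Centre (half-way up) of the upright black peg on the latch arm, 14 mm in diameter, 36 mm tall, 45 mm from the pivot. Push it sideways or pinch it from above. Shut, it stands at x = -52, y = 0, z = 38 mm in the frame of mouth.
- jar: Small glass jar with a white cap, 38 x 38 x 65 mm; origin under its centre. Not part of the job.
- chalk_carton: Open carton of chalk, 46 x 92 x 71 mm; origin under its centre. Not part of the job.
- canister: Black plastic canister, 34 x 34 x 50 mm; origin under its centre. Not part of the job.
- tape: Roll of brown tape lying flat, 93 mm across, 48 mm tall; origin under its centre. Not part of the job.
- pen: Marker pen with a blue cap, 135 mm long, lying; origin under its centre. Not part of the job.
- wash_bottle: Wash bottle with a bent spout, 61 x 90 x 174 mm; origin under its centre. Not part of the job.
- beaker: Glass beaker, 52 mm across, 68 mm tall; origin under its centre. Not part of the job.

How it is judged:
By the outcome, as a careful person would: the job done as asked, in the order asked, and still so for the second after the job is handed in, with the robot touching nothing.
It also fails if it takes over 64 s, if anything falls off the work surface, if the arm or the gripper's body presses on something with over 40 N, if the wrist force passes 120 N, or if a joint passes its speed limit or range.

## Working session

There is one attempt and no reset: what is moved stays moved. The work goes in short steps, each a Python script; the robot and the scene stay as the last script left them, time stands still between calls to the robot, and variables do not carry over. Pictures are saved under pics/ and viewed, at most 10 in all, crops included, and the job is handed in when it is done.

```bash
ls; mkdir -p pics; python3 - <<'E'
from workcell import manip, imaging, order
import cv2,numpy as np
for n in("top","side"):
    d=imaging.get_image(n); cv2.imwrite(f"pics/{n}0.png",cv2.cvtColor(d["image"],cv2.COLOR_RGB2BGR))
    print(n,[round(float(d[k]),4) for k in("fx","fy","cx","cy","k1")],np.round(d["cam_to_world"],4).tolist())
d=imaging.get_image("wrist");print(np.round(d["tool_from_camera"],4).tolist(),d["fx"],d["k1"])
s=manip.sense();print(s)
E
```

```text
pics
top [451.6231, 451.6231, 284.6632, 211.3219, -0.0288] [[0.0165, 0.9903, -0.1377, 0.2697], [-0.9997, 0.0186, 0.0145, -0.0624], [0.0169, 0.1374, 0.9904, 1.2339], [0.0, 0.0, 0.0, 1.0]]
side [489.8127, 489.8127, 280.9626, 212.5056, 0.0191] [[0.556, -0.6287, 0.5437, 1.2257], [0.8311, 0.4318, -0.3506, -0.5844], [-0.0143, 0.6467, 0.7626, 1.1815], [0.0, 0.0, 0.0, 1.0]]
[[-0.0003, 0.9459, 0.3245, 0.0831], [1.0, 0.0003, -0.0002, 0.0003], [-0.0003, 0.3245, -0.9459, -0.1665], [0.0, 0.0, 0.0, 1.0]] 339.2453562489908 -0.018826271805659798
{'time_s': 0.15, 'joint_positions': array([-9.44412057e-01,  2.55610820e-01,  1.07317221e-01, -3.23111879e-04,
       -1.42390637e+00, -2.84606210e-01]), 'joint_velocities': array([ 0.00035013, -0.00289014,  0.00355342,  0.00045021,  0.00044317,
        0.00215511]), 'tau': array([-1.06175161e-03, -3.86942303e+01,  2.38080150e+01,  5.36649182e+00,
       -4.56702095e-03, -2.44029970e-06]), 'tool_pos': array([ 0.18424513, -0.5177979 ,  0.20631454]), 'tool_rot': array([ 5.34124652e-01, -3.09551840e+00, -2.20065709e-03]), 'wrist_force': array([ 0.45391138,  0.90683519, -0.07159987]), 'torque': array([-0.00130645,  0.01318813, -0.00399281]), 'finger_force': 0.0, 'grip_width': 0.08562804693164945}
```

View pics/top0.png

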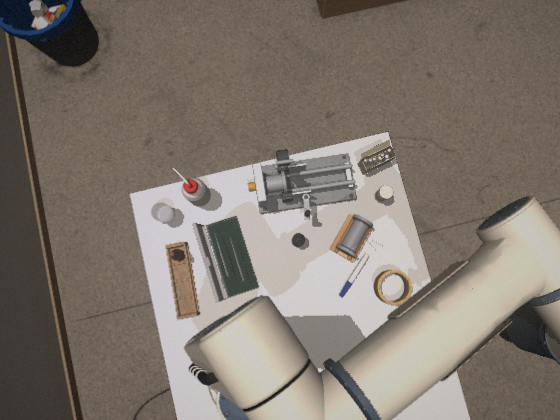

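View pics/side0.png

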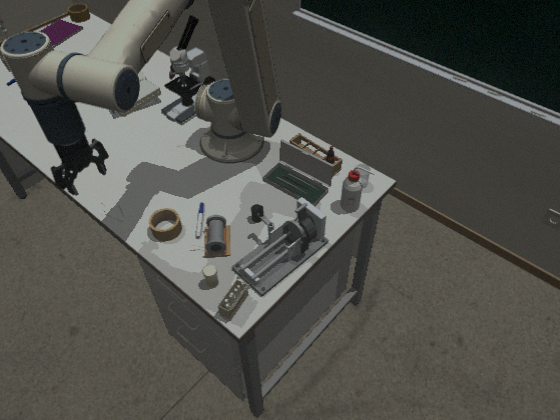

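The top view shows the stand at about (255-355, 150-212), with the fixed tube on the left near (270,185), the jaw standing up at (282,155) and the latch peg near (308,212). The loose piece is near (355,236). I'll enlarge both views.

```bash
python3 - <<'E'
import cv2
def crop(n,x,y,w,h,s):
    i=cv2.imread(f"pics/{n}0.png")[y:y+h,x:x+w]; i=cv2.resize(i,None,fx=s,fy=s,interpolation=cv2.INTER_CUBIC)
    for k in range(0,w,20):
        cv2.putText(i,str(x+k),(k*s,10),0,.35,(0,0,255),1);cv2.line(i,(k*s,0),(k*s,h*s),(0,0,255),1) if 0 else cv2.line(i,(k*s,12),(k*s,18),(0,0,255),1)
    for k in range(0,h,20):
        cv2.putText(i,str(y+k),(0,k*s+4),0,.35,(0,0,255),1)
    cv2.imwrite(f"pics/{n}1.png",i)
crop("top",240,140,160,120,5); crop("side",195,180,140,120,5)
E
```

```text
(no output)
```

View pics/top1.png

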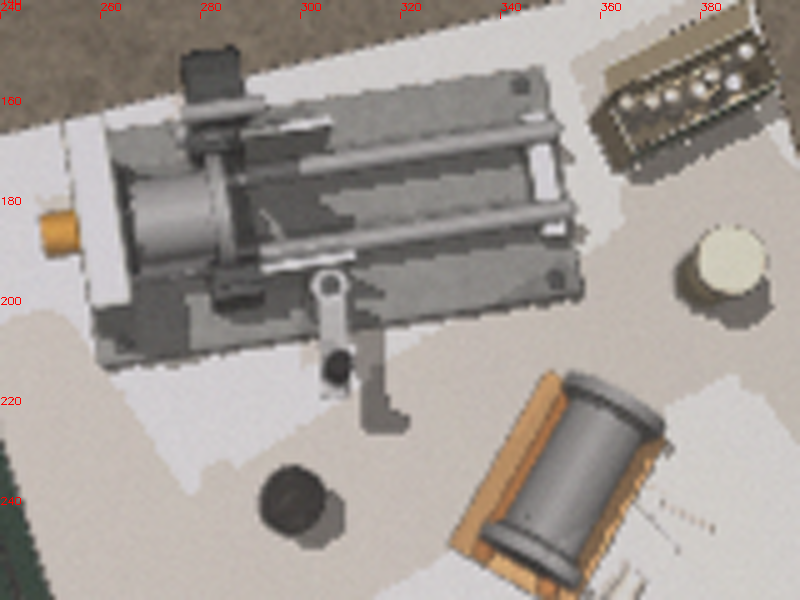

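View pics/side1.png

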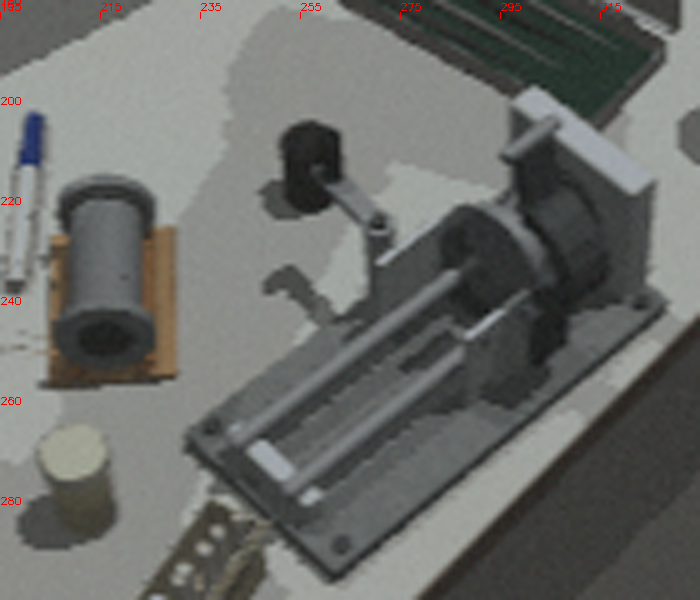

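The enlarged views show the stand clearly. In the top crop, the rod ends are at (557,130) and (570,208), the latch pivot at (330,285), the peg at (340,360), and the spool flanges run from about (570,372) to (575,590). I'll fit the stand pose with both cameras.

```bash
cat > h.py <<'E'
import numpy as np, cv2
from scipy.optimize import least_squares
from scipy.spatial.transform import Rotation as R
from workcell import manip, imaging, order
def cam(n):
    d=imaging.get_image(n); return d
def proj(d,P,T=None):
    T=d["cam_to_world"] if T is None else T
    p=(np.atleast_2d(P)-T[:3,3])@T[:3,:3]
    s=np.c_[p[:,0],-p[:,1]]/-p[:,2:]
    s=s*(1+d["k1"]*(s**2).sum(1,keepdims=True))
    return s*[d["fx"],d["fy"]]+[d["cx"],d["cy"]]
def unproj(d,uv,z,T=None):
    T=d["cam_to_world"] if T is None else T
    s0=(np.array(uv,float)-[d["cx"],d["cy"]])/[d["fx"],d["fy"]]; s=s0.copy()
    for _ in range(20): s=s0/(1+d["k1"]*(s@s))
    v=T[:3,:3]@[s[0],-s[1],-1]; return T[:3,3]+v*(z-T[2,3])/v[2]
def wristT(d,s):
    T=np.eye(4);T[:3,:3]=R.from_rotvec(s["tool_rot"]).as_matrix();T[:3,3]=s["tool_pos"];return T@d["tool_from_camera"]
def stand(x,y,a):
    c,s=np.cos(a),np.sin(a)
    return lambda p:np.array([x,y,0.07])+np.atleast_2d(p)@np.array([[c,s,0],[-s,c,0],[0,0,1]])/1000
E
python3 - <<'E'
from h import *
t,s=cam("top"),cam("side")
tp=[((557,130),(22,-182,-28)),((570,208),(-22,-182,-28)),((330,285),(-52,-45,20)),((355,256),(-36.2,-62,12)),((262,269),(-36.2,-12,12)),((330,122),(36.2,-62,12))]
sp=[((238,438),(-22,-182,-28)),((292,487),(22,-182,-28)),((378,225),(-52,-45,20)),((468,338),(36.2,-62,12)),((527,292),(36.2,-12,12))]
cv=lambda L,o:(np.array([np.array(o)+np.array(a)/5 for a,_ in L]),np.array([b for _,b in L],float))
tu,tP=cv(tp,(240,140));su,sP=cv(sp,(195,180))
f=lambda q:np.r_[(proj(t,stand(*q)(tP))-tu),(proj(s,stand(*q)(sP))-su)].ravel()
r=least_squares(f,[.6,-.1,.1],loss='soft_l1');print(r.x,np.round(r.fun.reshape(-1,2),1).tolist())
W=stand(*r.x)
for n,p in dict(corner1=(65,-190,-70),corner2=(-65,-190,-70),c3=(-65,80,-70),rods=(0,-115,0)).items():
    print(n,W(p),(proj(t,W(p))-[240,140])*5,(proj(s,W(p))-[195,180])*5)
g=lambda a,z:unproj(t,(240+a[0]/5,140+a[1]/5),z)
print("peg",(g((340,358),.126)-[r.x[0],r.x[1],.07]))
A=(g((570,373),.045)+g((668,425),.045))/2;B=(g((482,537),.045)+g((577,590),.045))/2
print("spool ends",A,B,(A+B)/2,np.linalg.norm(A-B),np.degrees(np.arctan2(*(A-B)[1::-1])),"w",np.linalg.norm(g((570,373),.045)-g((668,425),.045)))
for e in(A,B):print((proj(s,e)-[195,180])*5)
print("canister",g((293,500),.05),"jar",g((733,260),.065))
E
```

```text
[ 0.510613   -0.07951982  0.17277813] [[-1.4, -0.3], [-1.1, -0.1], [-0.2, -0.1], [0.1, -0.7], [-0.4, -0.4], [0.5, -0.8], [-0.6, 0.4], [-0.9, 0.2], [-0.4, -0.6], [-1.2, -0.4], [-0.3, -1.2]]
corner1 [[ 0.60730997 -0.25551612  0.        ]] [[538.78001711  70.57320936]] [[332.73398612 585.32971791]]
corner2 [[ 0.47924555 -0.27786569  0.        ]] [[579.63870389 295.49946002]] [[181.4518779  444.02011624]]
c3 [[ 0.43282721 -0.01188573  0.        ]] [[ 98.70274133 369.41550007]] [[512.71158    192.01087174]]
rods [[ 0.53038377 -0.19280758  0.07      ]] [[441.37826581 174.96350629]] [[348.51138629 364.95754793]]
peg [-0.08650011 -0.05691383  0.056     ]
spool ends [ 0.41617829 -0.29072655  0.045     ] [ 0.3280565  -0.24275904  0.045     ] [ 0.3721174 -0.2667428  0.045    ] 0.10033111570088797 -28.56086768648276 w 0.05873968860747856
[[100.01325347 335.07580708]]
[[ 99.34544829 201.0127094 ]]
canister [ 0.35896679 -0.11752087  0.05      ] jar [ 0.48882615 -0.34805762  0.065     ]
```

```bash
cat >> h.py <<'E'
S0=[0.510613,-0.07951982,0.17277813]
def rot(deg):
    a=np.radians(deg);c,s=np.cos(a),np.sin(a)
    return R.from_matrix([[c,s,0],[s,-c,0],[0,0,-1]]).as_rotvec()
YD=np.degrees(S0[2])-90   # tool x along stand -y
def shot(name):
    s=manip.sense();d=imaging.get_image("wrist");T=wristT(d,s)
    cv2.imwrite(f"pics/{name}.png",cv2.cvtColor(d["image"],cv2.COLOR_RGB2BGR));np.savez(f"pics/{name}.npz",T=T,**{k:d[k] for k in("fx","fy","cx","cy","k1")});return d,T
E
python3 - <<'E'
from h import *
W=stand(*S0)
for f in(0,180):
  for n,p,a in(("pick",(.372,-.267,.024),-28.6),("place",W((0,-115,-18))[0],YD),("rear",W((0,-161,-19))[0],YD),("home",W((0,-96,-19))[0],YD),("bar",W((20,0,110))[0],YD),("bar2",W((-78,0,10))[0],YD),("peg",W((-97,-45,25))[0],YD),("barx",W((20,0,110))[0],YD+90)):
    q=manip.ik(p,rot(a+f));print(f,n,None if q is None else np.round(q,2))
manip.movep([.372,-.267,.17],rot(-28.6)); shot("w1"); print(manip.sense()["time_s"])
E
```

```text
0 pick [-0.28  0.22 -0.44  0.   -0.91  1.35]
0 place [-0.07  0.38 -0.13  0.   -1.07  0.24]
0 rear [-0.15  0.42 -0.06  0.   -1.09  0.32]
0 home [-0.04  0.36 -0.15  0.   -1.05  0.21]
0 bar [ 0.15  0.24  0.02  0.   -1.35  0.02]
0 bar2 [ 0.14  0.13 -0.39  0.   -1.05  0.03]
0 peg [ 0.03  0.12 -0.36  0.   -1.09  0.14]
0 barx [ 0.15  0.24  0.02  0.   -1.35  1.59]
180 pick [-0.28  0.22 -0.44  0.   -0.91 -1.79]
180 place [-0.07  0.38 -0.13  0.   -1.07 -2.9 ]
180 rear [-0.15  0.42 -0.06  0.   -1.09 -2.82]
180 home [-0.04  0.36 -0.15  0.   -1.05 -2.93]
180 bar None
180 bar2 None
180 peg [ 0.03  0.12 -0.36  0.   -1.09 -3.  ]
180 barx [ 0.15  0.24  0.02  0.   -1.35 -1.55]
1.75
```

View pics/w1.png

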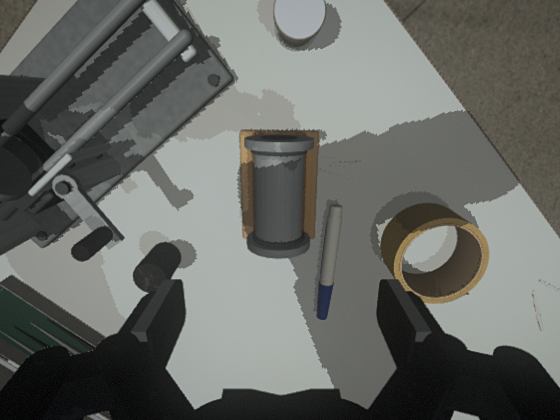

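The wrist view shows the piece upright at about (279,193), with its axis midway between the fingers. The pen at (330,260) sits outside the right finger path, and the stand's latch pivot is at (64,186) with a rod end at (190,38). I'll check the piece centre against the stand fit using these.

```bash
python3 - <<'E'
from h import *
z=np.load("pics/w1.npz");d={k:z[k] for k in z};T=d["T"]
for uv,h in(((279,143),.042),((279,243),.042),((254,190),.045),((304,190),.045),((330,260),.01),((321,318),.01),((336,207),.01)):print(uv,unproj(d,uv,h,T).round(4))
W=stand(*S0)
for p in((-52,-45,20),(-22,-182,-28),(22,-182,-28),(-36.2,-62,12),(-36.2,-12,12),(-65,-190,-62)):print(p,proj(d,W(p),T).round(0))
M=R.from_rotvec(manip.sense()["tool_rot"]).as_matrix()
C=np.array([.372,-.267,.042]);ax=M[:,0]
for s in(1,-1):
    for k in (1,-1): print(proj(d,C+ax*.05*s+M[:,1]*.03*k,T).round(0))
E
```

```text
(279, 143) [ 0.4134 -0.2876  0.042 ]
(279, 243) [ 0.3314 -0.2426  0.042 ]
(254, 190) [ 0.3882 -0.2485  0.045 ]
(304, 190) [ 0.3669 -0.2874  0.045 ]
(330, 260) [ 0.2755 -0.2738  0.01  ]
(321, 318) [ 0.2143 -0.2327  0.01  ]
(336, 207) [ 0.3262 -0.3053  0.01  ]
(-52, -45, 20) [[ 65. 188.]]
(-22, -182, -28) [[185.  38.]]
(22, -182, -28) [[145. -12.]]
(-36.2, -62, 12) [[ 70. 156.]]
(-36.2, -12, 12) [[ 29. 196.]]
(-65, -190, -62) [[235.  79.]]
[[316. 139.]]
[[246. 139.]]
[[313. 246.]]
[[249. 246.]]
```

```bash
python3 - <<'E'
from h import *
W=stand(*S0)
c=np.array([.3735,-.267])
manip.move_straight([*c,.17],v=.2);manip.move_straight([*c,.05],v=.15);print(manip.move_straight([*c,.024],v=.06,force_limit=10))
s0=manip.sense();manip.close_gripper(50);s=manip.sense();print(s["tool_pos"],s["grip_width"],s["finger_force"],s["wrist_force"]-s0["wrist_force"])
manip.move_straight([*c,.15],v=.15)
print(manip.sense()["grip_width"],manip.sense()["wrist_force"])
P=W((0,-117,0))[0]
manip.movep([P[0],P[1],.14],rot(YD));manip.move_straight([P[0],P[1],.066],v=.1)
f0=manip.sense()["wrist_force"]
print(manip.move_straight([P[0],P[1],.046],v=.015,force_limit=3));s=manip.sense();print(s["tool_pos"],s["wrist_force"]-f0,s["time_s"],s["grip_width"])
E
```

```text
False
[ 0.37422746 -0.26642842  0.02472013] 0.03689005667236367 46.41038239002228 [0.12870203 4.38064471 6.45618568]
0.0363153903895538 [ 0.21733991  0.2649104  -3.17163625]
True
[ 0.53090672 -0.19482613  0.05311894] [1.29450843 0.63779052 5.55827694] 7.825 0.036153945723717766
```

```bash
python3 - <<'E'
from h import *
W=stand(*S0);p=manip.sense()["tool_pos"]
print(manip.move_straight(p-[0,0,.0015],v=.01,force_limit=6));s=manip.sense();print(s["tool_pos"],s["wrist_force"])
manip.release();print(manip.sense()["wrist_force"])
manip.move_straight([p[0],p[1],.16],v=.15)
q=W((0,-150,0))[0];manip.move_straight([q[0],q[1],.2],v=.2);shot("w2");print(manip.sense()["time_s"])
E
```

```text
True
[ 0.53121822 -0.19502939  0.05294461] [-1.40300915  0.93812826  4.03915553]
[ 0.28355308 -0.4937486  -0.30476597]
9.9
```

View pics/w2.png

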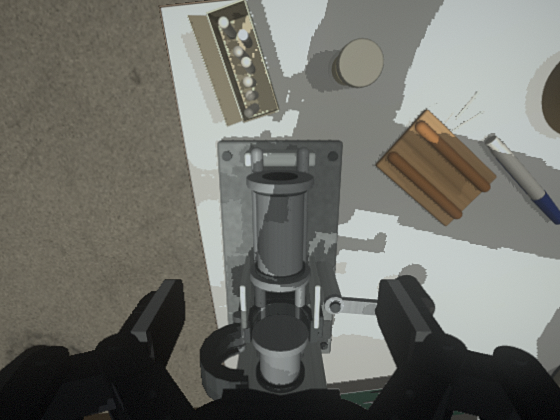

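The piece lies on the rods between the cheeks and the rear block. Its rear flange edges are at (247,180) and (313,180), and the latch pivot is at (335,305). I'll compare these with the model.

```bash
python3 - <<'E'
from h import *
z=np.load("pics/w2.npz");d={k:z[k] for k in z};T=d["T"]
W=stand(*S0)
obs={(-52,-45,20):(335,305),(-36.2,-62,12):(318,289),(36.2,-62,12):(243,285),(65,-190,-62):(220,141),(-65,-190,-62):(341,141),(-36.2,-12,12):(317,328)}
for p,o in obs.items():print(p,proj(d,W(p),T).round(0),o)
P=np.array(list(obs),float);O=np.array(list(obs.values()))
r=least_squares(lambda q:(proj(d,stand(*q)(P),T)-O).ravel(),S0,loss='soft_l1');print(r.x,r.fun.round(1))
for uv in((247,180),(313,180)):
  w=unproj(d,uv,.07,T);e=w-[*S0[:2],.07];a=S0[2];print(uv,np.array([e[0]*np.cos(a)+e[1]*np.sin(a),-e[0]*np.sin(a)+e[1]*np.cos(a)])*1000)
E
```

```text
(-52, -45, 20) [[335. 306.]] (335, 305)
(-36.2, -62, 12) [[319. 286.]] (318, 289)
(36.2, -62, 12) [[243. 286.]] (243, 285)
(65, -190, -62) [[218. 140.]] (220, 141)
(-65, -190, -62) [[343. 140.]] (341, 141)
(-36.2, -12, 12) [[317. 329.]] (317, 328)
[ 0.51064352 -0.07929685  0.17288137] [ 0.3  0.9  0.4 -3.1 -0.3  1.1 -2.3 -0.5  1.8 -0.6 -0.4  1.3]
(247, 180) [  29.86717066 -162.59855467]
(313, 180) [ -28.97145215 -162.51358268]
```

```bash
python3 - <<'E'
from h import *
W=stand(*S0)
P=lambda y,z:W((0.3,y,z))[0]
manip.move_straight(P(-160,40),v=.2);print(manip.move_straight(P(-160,-16),v=.1,force_limit=8))
s0=manip.sense();manip.close_gripper(30);s=manip.sense();print(s["grip_width"],s["finger_force"],s["wrist_force"]-s0["wrist_force"])
hit=manip.move_straight(P(-105,-16),v=.05,force_limit=18);print(hit,manip.sense()["wrist_force"])
if not hit: print(manip.move_straight(P(-88,-16),v=.025,force_limit=15))
s=manip.sense();e=s["tool_pos"]-[*S0[:2],.07];a=S0[2]
print("stand xy",e[0]*np.cos(a)+e[1]*np.sin(a),-e[0]*np.sin(a)+e[1]*np.cos(a),s["wrist_force"],s["grip_width"],s["time_s"])
E
```

```text
False
0.04995588615815247 28.295448124408722 [-3.56580558  0.17502641  4.2551291 ]
False [-1.56076202 -3.47891039  5.01412615]
True
stand xy 0.000459916483728718 -0.09425912448117969 [ 0.85935294 -2.22233677  1.29510841] 0.049462126075076024 13.5
```

```bash
python3 - <<'E'
from h import *
W=stand(*S0)
manip.release();manip.move_straight(W((0.3,-96,70))[0],v=.2)
manip.move_straight(W((0.3,-135,130))[0],v=.3)
manip.close_gripper(20)
d,T=shot("w3");s=cam("side")
for th in(1.75,1.57,1.4):
    a=np.radians(177.6)-th;b=W((43+121*np.cos(a),0,121*np.sin(a)));print(th,(proj(s,b)-[195,180])*5)
for n,p in dict(rear=(30,-100,0),rear2=(-30,-100,0),front=(30,-8,0),body=(0,-92,22),bodyf=(0,-8,22),ftop=(0,-8,30),ftop2=(0,0,30),ftop3=(0,8,30)).items():print(n,proj(d,W(p),T).round(0))
i=cv2.imread("pics/w3.png")[200:420,160:400];cv2.imwrite("pics/w3c.png",cv2.resize(i,None,fx=2.5,fy=2.5,interpolation=2));print(manip.sense()["time_s"])
E
```

```text
1.75 [[589.7388084  186.90938258]]
1.57 [[560.57019546 161.11340015]]
1.4 [[533.02348355 141.27799904]]
rear [[249. 230.]]
rear2 [[313. 230.]]
front [[252. 314.]]
body [[281. 248.]]
bodyf [[281. 327.]]
ftop [[281. 333.]]
ftop2 [[281. 340.]]
ftop3 [[281. 346.]]
15.7833
```

View pics/w3c.png

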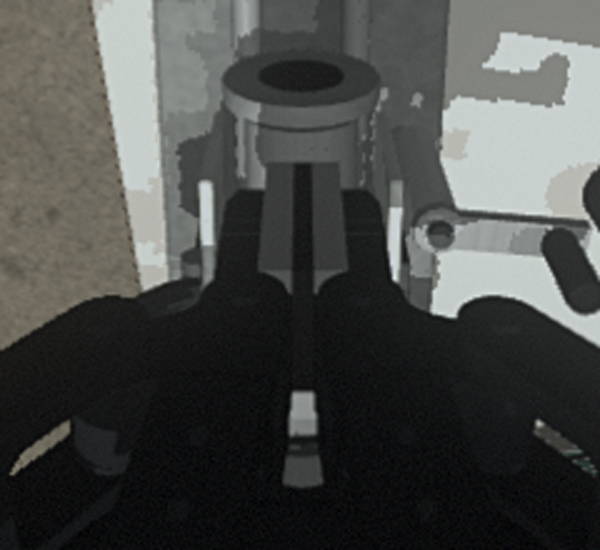

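Rear flange centre is at about (281,233), matching the home position, and the latch arm is open. In the side view the jaw bar fits an angle of about 1.4 rad. Next I'll push the jaw over.

```bash
python3 - <<'E'
from h import *
W=stand(*S0);rv=rot(YD)
bar=lambda deg:np.array([43+121*np.cos(np.radians(deg)),0,121*np.sin(np.radians(deg))])
go=lambda p,**k:manip.move_straight(W(p)[0],**k)
def st():
    s=manip.sense();print(np.round(s["wrist_force"],1),np.round(s["tool_pos"],3),round(s["time_s"],2))
go((0,-135,165),v=.4);go((75,0,165),v=.35);go((75,0,117),v=.2,force_limit=10);st()
go(bar(97)+[15,0,-2],v=.1,force_limit=25)
for a in(106,115,125,130):
    hit=go(bar(a)+[15,0,-2],v=.12,force_limit=25);st()
    if hit: print("hit",a);break
else:
    go(bar(130)+[20,0,30],v=.25);go(bar(130)+[0,0,30],v=.25)
    print(go(bar(130)+[0,0,0],v=.1,force_limit=3));st()
d=cam("side");cv2.imwrite("pics/s4.png",cv2.resize(cv2.cvtColor(d["image"],cv2.COLOR_RGB2BGR)[150:300,200:380],None,fx=4,fy=4,interpolation=2))
E
```

```text
[-0.1 -0.   0.4] [ 0.584 -0.068  0.187] 17.02
[0.4 0.  0.1] [ 0.535 -0.075  0.185] 17.79
[ 0.4 -0.4  0.1] [ 0.518 -0.078  0.178] 18.1
[0.1 0.2 0. ] [ 0.5   -0.082  0.167] 18.43
[-0.4  0.2  0.3] [ 0.492 -0.083  0.161] 18.68
True
[-0.2  0.3 -0.5] [ 0.476 -0.085  0.185] 19.42
```

View pics/s4.png

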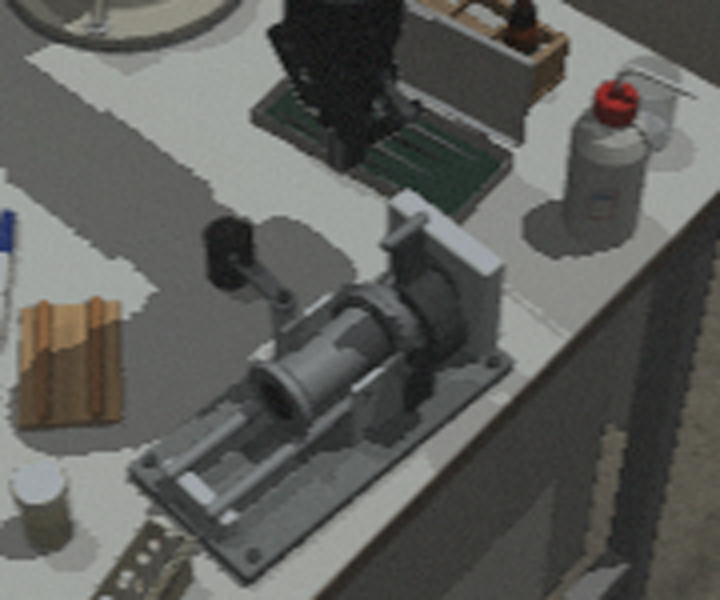

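The jaw bar at (405,230) in the crop hasn't moved, so the fingers never touched it. I'll triangulate the bar from the top and side views.

```bash
python3 - <<'E'
from h import *
W=stand(*S0);t,s=cam("top"),cam("side")
def T(tu,su):
    r=least_squares(lambda p:np.r_[(proj(t,W(p))-tu)[0],(proj(s,W(p))-su)[0]],[40,0,60]);return r.x.round(1),r.fun.round(1)
print(T((240+222/5,140+110/5),(195+530/5,180+138/5)))
print(T((240+180/5,140+121/5),(195+555/5,180+122/5)),T((240+265/5,140+100/5),(195+508/5,180+155/5)))
for th in(1.75,1.6,1.5,1.4,1.2):
    a=np.radians(177.6)-th;b=W((43+121*np.cos(a),0,121*np.sin(a)));print(th,(proj(t,b)-[240,140])*5,(proj(s,b)-[195,180])*5)
E
```

```text
(array([ 23.4,   0.9, 118.5]), array([-0.2, -0.1, -0.2,  0. ]))
(array([ 22.2,  21.3, 114.2]), array([-0.2, -0.1, -0.3,  0. ])) (array([ 24.9, -19.1, 121.8]), array([-0.6, -0.3, -0.7,  0.1]))
1.75 [[207.8492435  16.3352267]] [[589.7388084  186.90938258]]
1.6 [[213.74022104  50.86083743]] [[565.46126892 165.09160106]]
1.5 [[217.69653136  75.16011068]] [[549.16978467 152.37370382]]
1.4 [[221.61458196 100.11565304]] [[533.02348355 141.27799904]]
1.2 [[229.12735113 150.65986293]] [[501.91574197 124.35875272]]
```

```bash
python3 - <<'E'
from h import *
s=cam("side");st=manip.sense();p=st["tool_pos"]
print(st["grip_width"],p,[ (proj(s,p+[0,0,h])[0]-[200,150])*4 for h in(0,.02,.03)])
d,T=shot("w5");print(proj(d,p,T))
a=cv2.imread("pics/w5.png")[180:420,130:430];b=cv2.cvtColor(s["image"],cv2.COLOR_RGB2BGR)[150:250,240:340]
cv2.imwrite("pics/c5.png",np.hstack([cv2.resize(a,(500,400)),cv2.resize(b,(300,300),interpolation=2)[:, :].copy() if 0 else cv2.copyMakeBorder(cv2.resize(b,(300,300),interpolation=2),0,100,0,0,0)]))
E
```

```text
6.875244067386258e-05 [ 0.47738254 -0.08577728  0.18755874] [array([342.22054   , 187.22931513]), array([342.00874746, 167.36856185]), array([341.90103618, 157.26528906])]
[[281.47224652 258.13606963]]
```

View pics/c5.png

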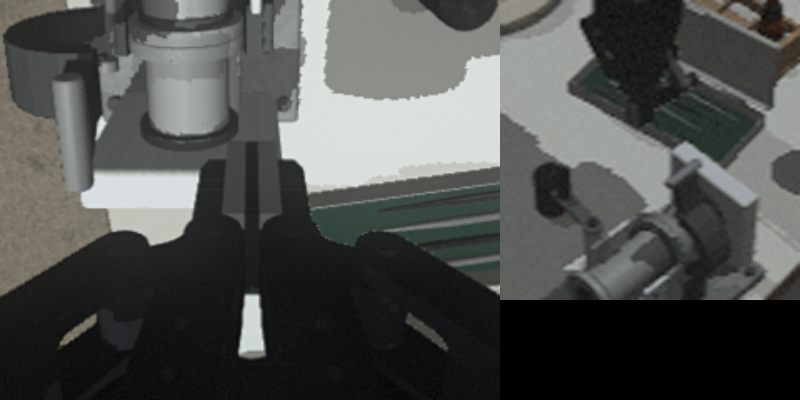

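The side view shows the closed fingertips about 19 mm above the stated TCP: they appear at s4-crop (343,167), against a predicted (342,187). That explains the miss. The bar stands clear at the left, so I'll redo the push 19 mm lower.

```bash
cat >> h.py <<'E'
def go(p,**k): return manip.move_straight(stand(*S0)(p)[0],**k)
def st(tag=""):
    s=manip.sense();e=s["tool_pos"]-[*S0[:2],.07];a=S0[2]
    print(tag,np.round(s["wrist_force"],1),np.round(1000*np.array([e[0]*np.cos(a)+e[1]*np.sin(a),-e[0]*np.sin(a)+e[1]*np.cos(a),e[2]]),1),round(s["time_s"],2))
bar=lambda deg:np.array([43+121*np.cos(np.radians(deg)),6,121*np.sin(np.radians(deg))])
E
python3 - <<'E'
from h import *
go((-35,6,160),v=.3);go((62,6,160),v=.4);go((62,6,98),v=.25,force_limit=8);st()
for a in(97,106,115,125,132):
    hit=go(bar(a)+[14,0,-21],v=.1,force_limit=25);st(a)
    if hit: print("hit");break
d=cam("side")
c=proj(d,stand(*S0)(bar(136)-[0,6,0])) ; print((c-[240,150])*4)
cv2.imwrite("pics/s6.png",cv2.resize(cv2.cvtColor(d["image"],cv2.COLOR_RGB2BGR)[150:280,240:360],None,fx=4,fy=4,interpolation=2))
E
```

```text
[-1.  -0.4 -1.3] [ 60.9   5.7 136.9] 20.56
97 [-0.3  0.4 -0.2] [ 43.4   5.6 101.2] 21.19
106 [ 0.8 -0.3 -0.4] [24.1  5.9 96.2] 21.53
115 [0.7 0.4 0.3] [ 6.   6.  88.8] 21.88
125 [0.  0.4 0.6] [-12.2   5.9  78.3] 22.23
132 [-0.   0.1  0.4] [-23.8   5.9  69.1] 22.53
[[172.86170725 211.30033398]]
```

View pics/s6.png

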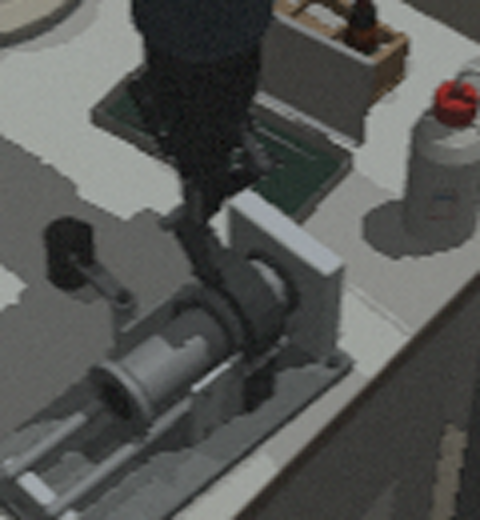

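The jaw has moved over: its bar is now near (172,215), as the model predicts for about 135°. Next I'll press it down from above.

```bash
python3 - <<'E'
from h import *
go((-16,6,75),v=.2);go((-16,6,115),v=.3);go(bar(133)+[-2,0,20],v=.3);st()
for a in(133,142,150,158,166,172):
    h=go(bar(a)+[2,0,-14],v=.12,force_limit=20);st(a)
    if h: print("hit",a)
h=go(bar(177.6)+[2,0,-30],v=.04,force_limit=15);st(("end",h))
E
```

```text
[ 1.2  0.3 -0.6] [-43.2   6.2 107.6] 23.37
133 [ 1.  -0.1  0.2] [-37.3   5.9  74.5] 23.8
142 [0.6 0.2 0.9] [-50.    5.9  61.2] 24.11
150 [0.1 0.  0.8] [-59.5   5.9  46.9] 24.4
158 [ 0.3 -0.1 -0. ] [-67.    5.9  31.6] 24.69
166 [0.1 0.7 0.5] [-72.3   5.9  15.6] 24.98
172 [ 0.8 -0.2 -0.2] [-74.8   5.9   3.1] 25.24
('end', True) [-4.1  1.5 11.6] [-75.2   5.8 -14.6] 25.75
```

```bash
python3 - <<'E'
from h import *
go((-75,6,60),v=.25)
d=cam("side");i0=cv2.cvtColor(d["image"],cv2.COLOR_RGB2BGR)[150:280,240:340]
go((-97,-78,60),v=.35);h=go((-97,-78,10),v=.2,force_limit=15);st(h)
for f,dd in((1.57,18),(1.3,18.5),(1.0,19.5),(.75,20),(.5,19),(.25,17)):
    P=np.array([-52-45*np.sin(f),-45+45*np.cos(f),10])-dd*np.array([np.cos(f),np.sin(f),0])
    h=go(P,v=.1,force_limit=20);st((f,h))
h=go((-58,0,10),v=.04,force_limit=12);st(("end",h))
d=cam("side");i1=cv2.cvtColor(d["image"],cv2.COLOR_RGB2BGR)[150:280,240:340]
go((-72,0,10),v=.1);go((-90,-20,90),v=.3)
d=cam("side");i2=cv2.cvtColor(d["image"],cv2.COLOR_RGB2BGR)[150:280,240:340]
cv2.imwrite("pics/c7.png",cv2.resize(np.hstack([i0,i2]),None,fx=4,fy=4,interpolation=2))
for n,p in dict(bar=(-78,0,5),peg=(-52,0,38)).items():print(n,(proj(d,stand(*S0)(p))-[240,150])*4)
E
```

```text
False [ 0.9 -0.8  0.7] [-97.2 -77.4   9.9] 27.05
(1.57, False) [ 0.7  0.6 -0.4] [-96.  -62.8  11.3] 27.35
(1.3, False) [ 0.2  0.2 -0.7] [-100.2  -50.7   10.4] 27.62
(1.0, False) [ 0.2 -0.  -0.6] [-100.4  -37.1   10. ] 27.91
(0.75, False) [0.8 0.  0.6] [-97.3 -25.7   9.9] 28.18
(0.5, False) [-1.  -0.4 -0.3] [-90.3 -14.5   9.8] 28.46
(0.25, False) [ 1.  -0.6 -0.9] [-79.4  -5.5   9.9] 28.75
('end', True) [-1.8 -0.9  1.2] [-72.1  -3.3   8.9] 29.13
bar [[142.15498337 257.51786455]]
peg [[165.88630573 247.74975892]]
```

View pics/c7.png

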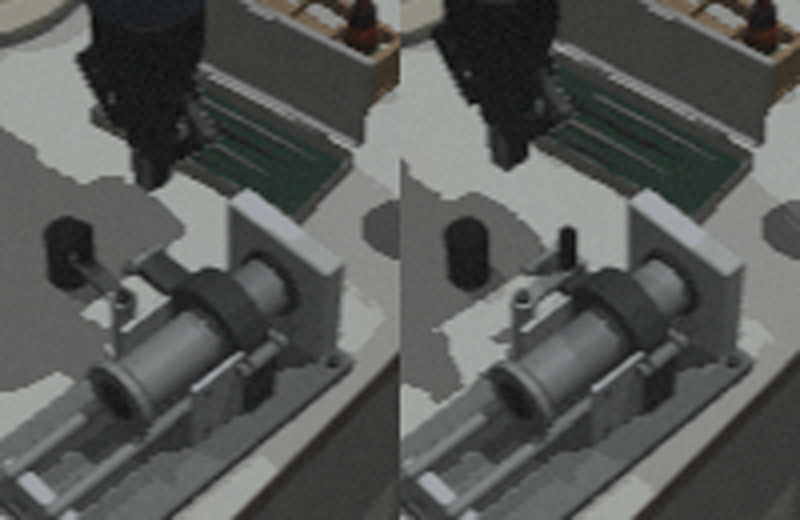

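After the push, the peg is at (168,248) in the right half against an expected (166,248), and the bar is at about (140,260) as it should be when shut. The push stopped early on its force limit, so I'll push the peg again more firmly to confirm the stop.

```bash
python3 - <<'E'
from h import *
go((-90,0,60),v=.25);go((-90,0,10),v=.25);st()
for y in(0,):
    h=go((-52,y,10),v=.03,force_limit=25);st(("push",h))
manip.hold(.2);st()
go((-90,0,10),v=.1);go((-90,-10,90),v=.3);manip.movep(stand(*S0)((-60,-110,130))[0],rot(YD))
d,T=shot("w8");t=cam("top")
W=stand(*S0)
for n,p in dict(pegtop=(-52,0,56),pegbot=(-52,0,20),bar=(-78,0,5),piv=(-52,-45,20)).items():print(n,proj(d,W(p),T).round(0),((proj(t,W(p))-[255,150])*6).round(0))
a=cv2.imread("pics/w8.png")[190:420,200:430];b=cv2.cvtColor(t["image"],cv2.COLOR_RGB2BGR)[150:215,255:320]
cv2.imwrite("pics/c8.png",np.hstack([cv2.resize(a,(390,390)),cv2.resize(b,(390,390),interpolation=2)]));st()
E
```

```text
[ 0.4 -0.3  0.9] [-90.   -0.6  10.4] 30.56
('push', True) [-3.  -0.4  2. ] [-72.7   0.    8.5] 31.38
 [-2.4 -1.8  1.8] [-72.7   0.1   8.5] 31.58
pegtop [[271. 336.]] [[203. 283.]]
pegbot [[272. 311.]] [[201. 297.]]
bar [[299. 302.]] [[210. 362.]]
piv [[272. 269.]] [[305. 282.]]
 [-0.6  0.1 -0. ] [ -60.6 -109.3  128.7] 32.95
```

View pics/c8.png

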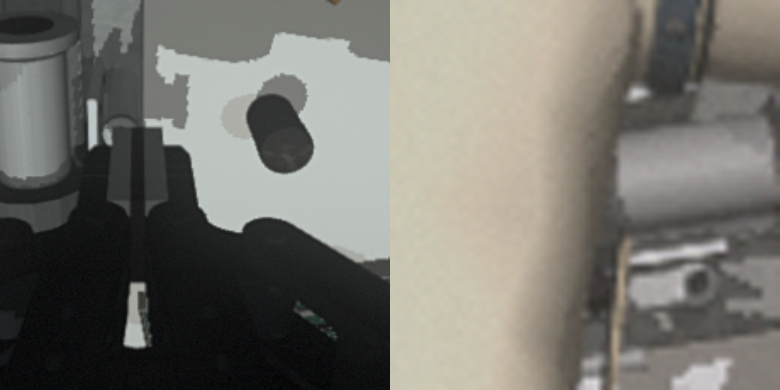

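The last picture was blocked by the gripper and the arm. The second push stopped at the same place (x = -72.7 mm) under 25 N, so the latch is against a hard stop. I've also viewed 12 pictures, over the limit of 10, so I'll do the last check by numbers: peg position in the side camera compared with the model.

```bash
python3 - <<'E'
from h import *
W=stand(*S0);d=cam("side");g=cv2.cvtColor(d["image"],cv2.COLOR_RGB2GRAY)
for f in(0,.05,.1,.2,.3):
    x,y=-52-45*np.sin(f),-45+45*np.cos(f)
    print(f,proj(d,W((x,y,56)))[0].round(1),proj(d,W((x,y,20)))[0].round(1),proj(d,W((x,y,38)))[0].round(1))
print(g[203:222:1,272:292])
for a in(177.6,174,170):print(a,[proj(d,W(bar(a)+[0,o,0]))[0].round(1) for o in(-26,14)])
print(g[206:222,266:284][:, :].min(), manip.sense()["time_s"])
E
```

```text
0 [281.4 207.8] [281.6 216. ] [281.5 211.9]
0.05 [280.8 207.4] [281.  215.5] [280.9 211.5]
0.1 [280.2 207. ] [280.4 215.1] [280.3 211.1]
0.2 [279.  206.3] [279.2 214.4] [279.1 210.4]
0.3 [277.7 205.7] [277.9 213.8] [277.8 209.8]
[[166 163 164 166 164 165 163 160 160 151 140 142 140 140 137 140 142 137
  141 141]
 [162 159 164 163 163 163 161 162 163 164 163 165 154 140 140 142 140 141
  141 140]
 [164 164 167 162 162 163 164 162 162 160 161 163 163 162 153 140 141 141
  142 144]
 [163 165 162 163 163 164 164 164 146 113 115 148 165 162 152 141 141 142
  141 140]
 [163 160 165 164 162 166 163 132  67  32  35  74 133 161 163 149 140 139
  138 143]
 [162 163 160 164 161 162 165 122  46  36  35  39 126 162 163 162 165 151
  139 140]
 [163 163 161 159 162 162 163 120  44  39  33  34 124 161 163 162 164 164
  163 161]
 [165 161 163 161 163 165 145  95  37  29  28  30 125 165 165 166 162 162
  161 161]
 [163 162 164 163 163 145 127  94  37  28  20  30 122 163 162 164 163 163
  162 164]
 [164 163 164 134 114 127 122  91  31  33  30  29 124 163 163 162 163 165
  162 163]
 [162 164 148 127 124
[... 207 characters left out ...]
119 147 160 164
  163 164]
 [120 105  83  64  64  65  69  59  34  29  23  36  64  63 105 152 162 163
  149 136]
 [ 98  86  57  48  66  74  74  75  61  39  48  58  55  48  90 145 162 136
   84  57]
 [ 62  65  51  58  72  73 104 100 102 123  97  62  41  50  63  77  68  55
   52  58]
 [150 148 132 119 120 122 125 122 109  77  49  53  58  54  53  53  50  55
   62  62]
 [151 133 125 121 121 121 125 108  73  48  51  59  56  58  53  53  57  60
   61  63]
 [134 123 123 123 126 122  97  59  39  47  57  58  54  56  54  59  61  59
   63  61]]
177.6 [array([270.6, 218. ]), array([280.5, 210.8])]
174 [array([270.7, 216.5]), array([280.6, 209.2])]
170 [array([270.8, 214.9]), array([280.8, 207.6])]
20 33.0
```

The peg's dark columns centre on about 281.6 (281.5 expected when shut), and the bar edge matches the shut angle of 177.6°. The gripper is clear of everything, so I'm handing it in.

```bash
python3 -c "
from workcell import order
print(order.sign_off())"
```

```text
the job is handed in; nothing more can be done
None
```

I handed the job in at about 33 s: the piece was slid home and the clamp ring and latch were shut, checked by camera measurement and a firm stop at the latch, but I viewed 12 pictures, over the limit of 10.

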